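# Charge a casting crucible from a drop cup

### The arm

A 7-joint arm with a two-finger parallel gripper is mounted at the origin on the work surface. World frame = base frame: x ahead of the robot, y to its left, z up, the work surface at z = 0. Lengths are in m, angles in rad, forces in N, time in s.
With the tool pointing down it reaches from about 0.4 to 0.85 m from the base axis. Payload 6.9 kg.
Tool frame: the origin (TCP) lies at the very end of the fingers, on their centre line; the grasp point (between the pads) lies 19 mm behind it (pinch_z is the distance from the TCP to the grasp point, in m); z points along the fingers, x is the direction in which the jaws open and shut, and the axes are right-handed (so a half turn about z gives the same grasp; the last joint's range is limited). The gripper opens to 85 mm and grips with 20 to 120 N. Pads are 22 mm wide; open, the fingers measure 114 mm over their backs; the gripper's body (76 mm by 85 mm) begins 54 mm behind the grasp point. The pads swing forward as they close: fully open they stand 13 mm farther back than shut.
Start: joints at [1.425, 0.507, -0.238, 1.5, 0.126, 1.149, -0.155], TCP at [0.156, -0.605, 0.231] pointing down, gripper open.
Joint ranges: [-3.08, 3.08], [-0.24, 2.05], [-1.43, 1.35], [0, 2.5], [-1.52, 4.66], [0.17, 1.96], [-2.89, 2.89]. Speed limits (rad/s): [2.39, 2.39, 3.14, 3.14, 3.14, 3.14, 3.14].

### API

Orientations are given as a unit quaternion [x, y, z, w].
In Python, from station import * gives the robot as it stands.
- The arm moves only by the shell command python3 -m jog 'ROWS'. ROWS is JSON, a list of rows, each a list of 3 entries, a list of its own where there are three numbers: the shift along the world's x, y, z in cm, then the turn, a rotation vector about the world's x, y, z in degrees, then the closure in counts, from 0 (fully open) to 255 (shut). In form: [[[x, y, z], [wx, wy, wz], grip], ...]. A call has 1 to 20 rows; each row shifts and turns the pose as measured when the row begins; what a row does not reach is not made up. A row lasts 1/10 s, in which the tool goes at most 50 mm and 8.59 degrees, less where a joint would pass 70% of its speed; a pose out of reach is approached as far as the arm can. A call is refused whole if a number of a shift passes 5 or a number of a turn 8.59, either way. A call with a gripper value outside its range is refused whole. The fingers move at their own pace and stop on an object; the grip force is fixed at half the most. Time passes only in rows, so rows that do not move let the fingers close. It gives the time, the measured TCP pose, the force and the opening at its end, in the units of the state.
- get_obs(): the state, without advancing time (a new reading comes with each control period).
- read_camera(name): name is "scene" or "top" or "wrist"; returns a dict with "img" (480x640x3 uint8, red, green, blue), "depth" (480x640 float32, m along the optical axis (not along the pixel's ray), 0 where there is no reading), "K" (3x3 intrinsics, pixels), "T" (4x4, takes a point from camera to world coordinates). Camera axes: x right, y down, z forward; pixel columns grow to the right and rows downward; lengths in m; the calibration is good to about 2 mm. A picture is of the moment at which its call begins.
- job_done(): hands the job in, once; it reports no verdict.
The state is a dict: "t": time; "qpos": joint angles; "joint_velocities": joint speeds; "joint_efforts": joint torques, N m; "tool_pos": TCP position; "tool_rot": TCP orientation; "force": force on the tool from outside, world axes, zero at the start; "torque": the same for the moment, N m; "finger_gap": finger opening in m.
Only numpy, scipy, OpenCV 4.12 (cv2) and the standard library are available. Lean on these libraries where they do the work, as an engineer would, in place of code of your own. Each camera call takes 0.05 s, during which the arm holds its last target.

### The job

Pick up the drop cup that stands on the rubber mat with three metal ingots in it, hold it upright over the white crucible with its release tab over the stand's trip bar, and lower it gently until the bar has pushed the tab up far enough for the bottom to swing open and all three ingots to drop into the crucible, without forcing the tab against its end stop. Then stand the empty cup upright back in the middle of its mat and let go of it. Leave the jar, the plaster model and the spatula where they are.

Things in the scene. Friction and masses are not known exactly. Their poses are not given: they have to be found in the camera images.
- cup: Drop cup: square aluminium cup, open top, 46 x 46 mm outside, 40 inside, 80 mm tall, 0.14 to 0.22 kg, on four 16 mm corner feet. Origin: centre of its underside, level with the feet's soles; z up. Its bottom is a sprung flap; the release tab sticks out on its +x side. The flat +y and -y sides are free for gripping, at any height from 30 to 75 mm.
- flap_hinge (a point): The flap's hinge, on the cup at (24, 0, 13) mm in the cup's frame, axis along the cup's y. Bottom flap (inward) and release tab (outward) are one rigid 4 mm steel plate: pushing the tab up swings the bottom down by the same angle; it springs shut when let go. Ingots slide out to the cup's -x side once it is about 40 to 50 degrees open. Hard end stop at 57 degrees.
- tab_end (a point): Outer end of the release tab, at (86, 0, 13) mm in the cup's frame when shut. The tab is 20 mm wide, its underside 11 mm above the cup's underside. Pushed up 26 mm out from the hinge it starts to give at about 3 N and takes 4 to 6 N when well open: 20 mm of push gives about 37 degrees, 30 mm about 49 (aim here), 40 mm meets the hard end stop: over 16 N there is forcing it.
- flap_edge (a point): Middle of the bottom flap's free edge, 42 mm inward from the hinge. Shut: at (-18, 0, 13) mm in the cup's frame; at 45 degrees open it is 30 mm below the hinge.
- stand: Charging stand, fixed: grey base plate 12 mm thick, x from -70 to +130 mm, y +-65 mm. Origin: on the table below the crucible's axis; z up. A 12 x 16 mm steel post rises from a 67 mm tall sleeve at x = 105 mm and carries a 10 mm wide arm that reaches back (-x) to the trip bar at x = 50 mm. Post and arm are no higher than the bar's top.
- bar_foot (a point): Point on the stand's base plate (12 mm above the table) straight below the middle of the trip bar: a round steel bar, 8 mm thick, 36 mm long along the stand's y. The bar's height is adjustable and clamped anew each time: its top is 112 to 165 mm above the table. No reading tells it: feel for it with the tab, or see it.
- crucible_floor (a point): Centre of the inside floor of the white ceramic crucible, 18 mm above the table; fixed on the stand. Rim 60 mm above the table, 84 mm wide outside, 74 inside; floor about 52 mm wide. With the cup's axis over the crucible's axis and the cup's x along the stand's x, the bar lies under the tab, 26 mm out from the hinge; the cup may be 5 mm off either way.
- mat: The cup's black rubber mat, fixed flat on the table, 130 x 130 mm, 3 mm thick. Origin: centre of its underside.
- ingot1: Alloy ingot, plain steel-grey cylinder 12 mm in diameter, 11 mm tall, 12 g; starts upright on the bottom of the cup. Origin: centre of one end face.
- ingot2: A second ingot like ingot1.
- ingot3: A third ingot like ingot1.
- jar: Bystander: white jar, 56 mm in diameter, 70 mm tall. Origin: centre of its underside.
- model: Bystander: plaster model of a row of teeth, 62 x 66 x 32 mm. Origin: centre of its underside.
- spatula: Bystander: spatula lying flat, about 170 mm long, along its own x. Origin: near its middle, at its underside.
There are look-alikes about, which are no part of the job. What is meant by the mat is not yellow, and is the smaller of those in its own colour.

How it is judged:
On the way, in this order (a step that is already met when the one before it is completed fails the run):
1. the cup is held upright over the crucible (horizontal distance between cup and crucible_floor below 0.035 m and height (world z) of cup above 0.08 m and angle between cup's own z axis and vertical below 0.35 rad), for 0.2 s.
2. over the crucible, the stand presses the tab and the bottom is swung open (its free edge at least 15 mm below the hinge) (horizontal distance between cup and crucible_floor below 0.035 m and z of flap_edge in the frame of cup below -0.002 m and contact force between cup and stand above 0.5 N), for 0.1 s.
At the end, for the whole second after the job is handed in: All three ingots lie in the crucible (within 37 mm of its axis, below its rim); the cup stands at rest upright (within 6 degrees) on its mat, its centre within 45 mm of the mat's centre, with its bottom shut (horizontal distance between each of ingot1, ingot2, ingot3 and crucible_floor below 0.037 m and height (world z) of each of ingot1, ingot2, ingot3 below 0.058 m and horizontal distance between cup and mat below 0.045 m and height (world z) of cup below 0.008 m and angle between cup's own z axis and vertical below 0.1 rad and z of flap_edge in the frame of cup above 0.008 m and linear speed of cup below 0.02 m/s); the robot touches nothing.
It fails at once if the cup is tipped more than 25 degrees (angle between cup's own z axis and vertical above 0.44 rad).
It fails at once if the cup or its tab is pressed on the stand with more than 16 N (contact force between cup and stand above 16 N).
It fails at once if the jar is moved by more than 30 mm (distance of jar from where it was at the start of the episode above 0.03 m).
It fails at once if the plaster model is moved by more than 30 mm (distance of model from where it was at the start of the episode above 0.03 m).
It fails at once if the spatula is moved by more than 30 mm (distance of spatula from where it was at the start of the episode above 0.03 m).
It also fails if it takes over 54 s, if anything falls off the work surface, if the arm or the gripper's body presses on something with over 40 N, if the wrist force passes 120 N, or if a joint passes its speed limit or range.

## Working session

There is one attempt and no reset: what is moved stays moved. The work goes in short steps, Python scripts to look and compute and a shell command to move; the robot and the scene stay as the last step left them, time stands still between calls to the robot, and variables do not carry over. Pictures are saved under pics/ and viewed, and the job is handed in when it is done.

```bash
mkdir -p pics; ls; python3 - <<'E'
from station import *
import cv2,numpy as np
o=get_obs();print(o)
for n in("scene","top","wrist"):
    c=read_camera(n);cv2.imwrite(f"pics/a_{n}.png",c["img"][:,:,::-1]);np.savez(f"pics/a_{n}.npz",**c);print(n,c["K"].round(1).tolist(),c["T"].round(4).tolist(),(c["depth"]>0).mean())
E
```

```text
pics
{'t': 0.0, 'qpos': array([ 1.42450935,  0.50832169, -0.23753254,  1.50115349,  0.12571432,
        1.14892668, -0.15478174]), 'joint_velocities': array([ 0.00096083,  0.00083419, -0.000965  ,  0.00052833, -0.00242617,
       -0.00042602, -0.00186837]), 'joint_efforts': array([-4.18000245e-04, -6.20593929e+01, -2.18729809e+00, -2.49647856e+01,
        1.27196952e-02,  1.16557663e-02,  1.40605437e-05]), 'tool_pos': array([ 0.15550142, -0.60480697,  0.23043286]), 'tool_rot': array([ 7.90310995e-01, -6.12705235e-01, -7.33353095e-04, -5.36443195e-04]), 'force': array([-0.20969021, -0.06354697,  0.1643965 ]), 'torque': array([ 0.05727168, -0.0273438 , -0.00501695]), 'finger_gap': 0.08545577935419921}
scene [[597.1, 0.0, 321.0], [0.0, 597.1, 243.5], [0.0, 0.0, 1.0]] [[-0.8854, 0.301, -0.3542, 1.0313], [0.4648, 0.5682, -0.6791, 0.9339], [-0.0031, -0.7659, -0.643, 0.9033], [0.0, 0.0, 0.0, 1.0]] 0.9961783854166667
top [[454.8, 0.0, 318.7], [0.0, 454.8, 243.8], [0.0, 0.0, 1.0]] [[0.0305, -0.9858, 0.1651, 0.4101], [-0.9994, -0.0332, -0.0137, 0.0368], [0.019, -0.1645, -0.9862, 1.0573], [0.0, 0.0, 0.0, 1.0]] 0.9958951822916666
wrist [[399.7, 0.0, 320.3], [0.0, 399.7, 249.9], [0.0, 0.0, 1.0]] [[0.2491, -0.9243, -0.2892, 0.2285], [-0.9685, -0.2385, -0.072, -0.5856], [-0.0024, 0.298, -0.9545, 0.3742], [0.0, 0.0, 0.0, 1.0]] 0.99611328125
```

View pics/a_scene.png

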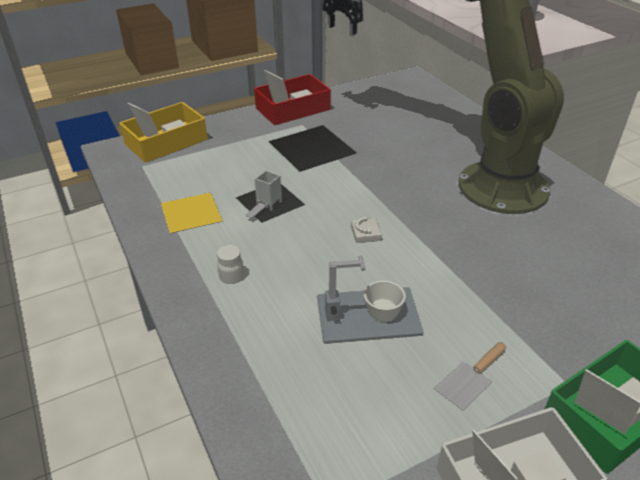

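View pics/a_top.png

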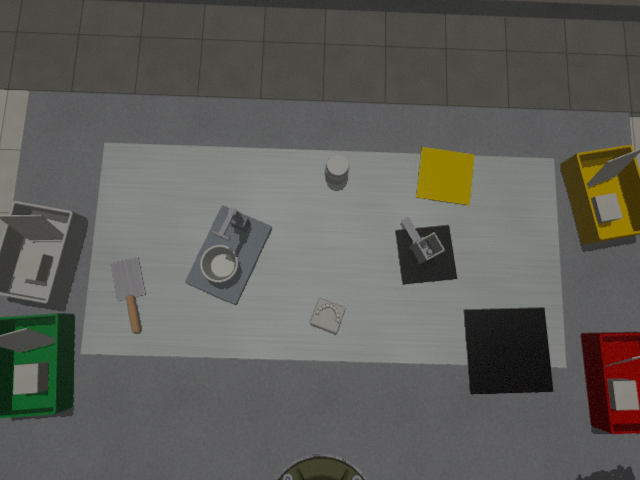

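View pics/a_wrist.png

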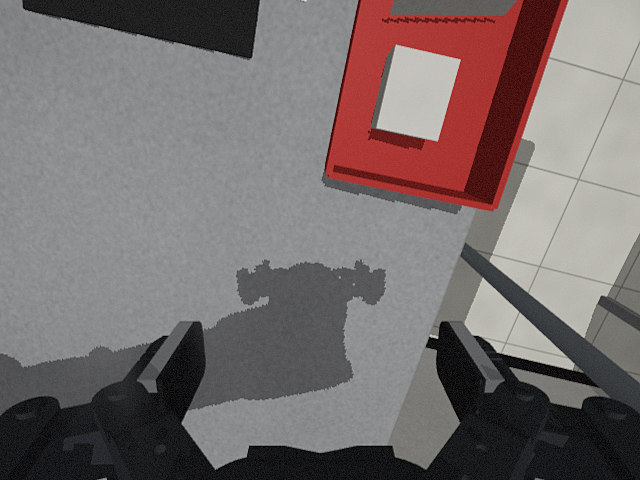

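The scene view shows the cup at (267,190) on the small black mat and the stand at (370,300). In the top view the cup is at (427,247), its tab points to (407,225), the crucible is at (220,265) and the post and bar are near (232,222). I'll measure these from top depth and the scene view.

```bash
cat > h.py <<'E'
import numpy as np,cv2
def pts(c):
    d=c["depth"];v,u=np.indices(d.shape);K=c["K"]
    p=np.stack([(u-K[0,2])/K[0,0]*d,(v-K[1,2])/K[1,1]*d,d],-1)
    return p@c["T"][:3,:3].T+c["T"][:3,3]
def ray(c,u,v,z):
    r=c["T"][:3,:3]@np.array([(u-c["K"][0,2])/c["K"][0,0],(v-c["K"][1,2])/c["K"][1,1],1]);o=c["T"][:3,3]
    return o+r*(z-o[2])/r[2]
def rect(p):
    r=cv2.minAreaRect((p[:,:2]*1000).astype(np.float32));return [np.round(x,1) for x in r]
E
python3 - <<'E'
from h import *
c=dict(np.load("pics/a_top.npz"));P=pts(c);Z=P[...,2];im=c["img"].astype(int)
s=dict(np.load("pics/a_scene.npz"));Ps=pts(s);Zs=Ps[...,2]
W=lambda a,x0,x1,y0,y1:(a[...,0]>x0)&(a[...,0]<x1)&(a[...,1]>y0)&(a[...,1]<y1)
# mat
m=np.zeros(Z.shape,np.uint8);m[(im.max(-1)<50)]=1;m[:, :385]=0;m[:,462:]=0;m[:210]=0;m[290:]=0
cn=max(cv2.findContours(m,0,2)[0],key=cv2.contourArea)
q=np.array([ray(c,u,v,.003) for u,v in cn[:,0]]);print("mat",rect(q),m.sum())
for n,(P_,Z_) in dict(top=(P,Z),scene=(Ps,Zs)).items():
    k=W(P_,.25,.62,-.35,-.1)
    for a,b in((.075,.095),(.006,.025)):
        q=P_[k&(Z_>a)&(Z_<b)];print(n,"cup",a,len(q),rect(q) if len(q)>3 else'', q.mean(0).round(4))
    k=W(P_,.25,.62,.1,.4)
    for a,b in((.005,.018),(.052,.066),(.08,.2),(.1,.2)):
        q=P_[k&(Z_>a)&(Z_<b)]
        if len(q)>3:print(n,"stand",a,len(q),rect(q),q.mean(0).round(4),np.percentile(q[:,2],[50,90,98]).round(4))
for n,x in(("top",c["img"][190:320,170:290]),("topc",c["img"][200:300,380:480]),("sc",s["img"][240:350,300:440]),("scc",s["img"][160:230,225:315])):
    f=4 if n[:2]=='sc' or 1 else 4
    cv2.imwrite(f"pics/b_{n}.png",cv2.resize(x[:,:,::-1],None,fx=4,fy=4,interpolation=2))
E
```

```text
mat [array([ 569.9, -230.2]), array([126.8, 127.2]), np.float64(7.7)] 2102
top cup 0.075 147 [array([ 578. , -219.7]), array([46. , 47.6]), np.float64(29.6)] [ 0.578  -0.2193  0.0806]
top cup 0.006 442 [array([ 439.8, -225.7]), array([247.4, 360.2]), np.float64(90.0)] [ 0.4944 -0.2593  0.0124]
top stand 0.005 3166 [array([436. , 248.6]), array([367.9, 296.5]), np.float64(0.0)] [0.5349 0.2275 0.0115] [0.0113 0.0148 0.0173]
top stand 0.052 347 [array([556. , 238.1]), array([ 82.9, 139.6]), np.float64(82.1)] [0.539  0.2397 0.0588] [0.0587 0.0624 0.0653]
top stand 0.08 234 [array([595.5, 219.8]), array([35.7, 56.1]), np.float64(79.6)] [0.5933 0.2148 0.1463] [0.1507 0.1534 0.1546]
top stand 0.1 225 [array([595.5, 219.8]), array([35.7, 56.1]), np.float64(79.6)] [0.5923 0.2154 0.1485] [0.1508 0.1535 0.1546]
scene cup 0.075 181 [array([ 579.7, -221.3]), array([54.6, 50.8]), np.float64(30.2)] [ 0.5798 -0.2208  0.0799]
scene cup 0.006 322 [array([ 441.4, -241. ]), array([360.3, 216.1]), np.float64(1.8)] [ 0.4971 -0.2544  0.0122]
scene stand 0.005 2709 [array([438.4, 247.9]), array([287.6, 366.4]), np.float64(88.4)] [0.5463 0.2488 0.0113] [0.0113 0.014  0.0167]
scene stand 0.052 403 [array([554. , 238.1]), array([ 84.9, 132. ]), np.float64(85.3)] [0.5304 0.2383 0.0576] [0.0578 0.0612 0.0649]
scene stand 0.08 216 [array([595.7, 219.3]), array([41.1, 52.6]), np.float64(82.0)] [0.593  0.217  0.1504] [0.151  0.1531 0.1546]
scene stand 0.1 216 [array([595.7, 219.3]), array([41.1, 52.6]), np.float64(82.0)] [0.593  0.217  0.1504] [0.151  0.1531 0.1546]
```

```bash
python3 - <<'E'
import cv2,numpy as np
I=[cv2.imread(f"pics/b_{n}.png") for n in("top","topc","sc","scc")]
o=np.zeros((600,800,3),np.uint8)
for i,x in enumerate(I):
    f=min(400/x.shape[1],300/x.shape[0]);x=cv2.resize(x,None,fx=f,fy=f);r,cc=divmod(i,2)
    o[r*300:r*300+x.shape[0],cc*400:cc*400+x.shape[1]]=x
cv2.imwrite("pics/b_all.png",o)
E
```

```text
(no output)
```

View pics/b_all.png

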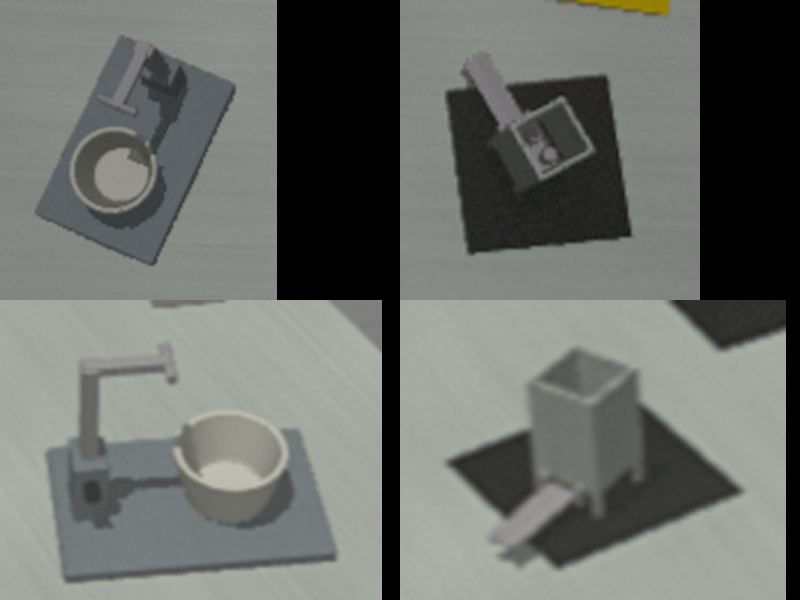

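The zooms confirm it: tab direction is +x,+y, and the stand's arm reaches from the post back to a clear T-bar beside the crucible. The bar top is near z = 0.152 in both views. Next I fit the stand.

```bash
python3 - <<'E'
from h import *
from scipy.optimize import least_squares
for n in("top","scene"):
    c=dict(np.load(f"pics/a_{n}.npz"));P=pts(c);Z=P[...,2];im=c["img"].astype(int)
    x,y=P[...,0],P[...,1]
    k=(x>.42)&(x<.72)&(y>.1)&(y<.36)
    # base plate by colour (bluish dark) at z~.012
    m=(k&(Z>.005)&(Z<.018)&(im[...,2]-im[...,0]>8)&(im[...,0]<125)).astype(np.uint8)
    nn,l,st,_=cv2.connectedComponentsWithStats(m);i=1+np.argmax(st[1:,4]);ys,xs=np.where(l==i)
    q=np.array([ray(c,u,v,.012) for u,v in zip(xs,ys)]);r=rect(q);print(n,"plate",r)
    # rim
    q=P[k&(abs(Z-.06)<.006)&(np.hypot(x-.535,y-.24)<.06)]
    f=lambda p:np.hypot(q[:,0]-p[0],q[:,1]-p[1])-p[2]
    s=least_squares(f,[.535,.24,.04],loss='soft_l1',f_scale=.003);print("rim",s.x.round(4))
    q=P[k&(Z>.135)];mu=q.mean(0)
    print("arm",len(q),np.percentile(q[:,2],[5,25,50,75,95]).round(4))
    d=np.array([np.cos(np.radians(-24)),np.sin(np.radians(-24))])
    a=(q[:,:2]-s.x[:2])@d;b=(q[:,:2]-s.x[:2])@[-d[1],d[0]]
    for lo in range(40,115,6):
        kk=(a>lo/1e3)&(a<=lo/1e3+.006)
        if kk.any():print(lo,kk.sum(),"b",(b[kk].min()*1e3).round(1),(b[kk].max()*1e3).round(1),"z",np.percentile(q[kk,2],[10,50,90]).round(4))
    # cup tab
    kc=(np.hypot(x-.578,y+.22)<.11)
    q=P[kc&(Z>.075)];cc=q.mean(0)
    q=P[kc&(Z>.009)&(Z<.03)&(np.hypot(x-.578,y+.22)>.035)&(im.min(-1)>90)];
    print("tab n",len(q)); 
    if len(q)>5: print(np.degrees(np.arctan2(*(q[:,:2]-cc[:2]).mean(0)[::-1])),q.mean(0),rect(q))
E
```

```text
top plate [array([554.3, 230. ]), array([126.7, 195.3]), np.float64(68.2)]
rim [0.5271 0.2419 0.0386]
arm 260 [0.1442 0.1496 0.151  0.1522 0.154 ]
40 2 b 14.6 19.3 z [0.1491 0.1492 0.1493]
46 52 b -15.2 20.3 z [0.1486 0.1507 0.1536]
52 30 b -15.0 20.3 z [0.1484 0.1507 0.1532]
58 18 b -2.7 8.3 z [0.1495 0.1512 0.1531]
64 17 b -1.9 8.3 z [0.1489 0.1516 0.153 ]
70 17 b -1.9 9.0 z [0.1476 0.1506 0.1529]
76 18 b -1.1 8.3 z [0.1486 0.1517 0.1536]
82 16 b -1.1 8.7 z [0.1481 0.151  0.1531]
88 17 b -0.8 8.8 z [0.1474 0.1512 0.1529]
94 21 b -2.8 10.4 z [0.1442 0.1525 0.1537]
100 27 b -3.4 12.2 z [0.143  0.1509 0.1531]
106 25 b -3.6 13.3 z [0.1441 0.1508 0.1529]
tab n 176
30.17471754678196 [ 0.62989745 -0.18906246  0.01684972] [array([ 630., -190.]), array([51.3, 21.1]), np.float64(31.8)]
scene plate [array([586.5, 265.5]), array([ 3.7, 11.3]), np.float64(80.2)]
rim [0.5298 0.2415 0.0388]
arm 304 [0.1406 0.148  0.1506 0.1523 0.154 ]
40 3 b 6.3 16.9 z [0.1462 0.1493 0.1498]
46 48 b -20.2 21.7 z [0.149  0.1517 0.1533]
52 29 b -16.1 15.1 z [0.1463 0.1503 0.1524]
58 21 b -4.9 8.6 z [0.1461 0.1505 0.1525]
64 21 b -4.7 7.9 z [0.1467 0.1505 0.1531]
70 21 b -0.8 8.4 z [0.1456 0.151  0.1535]
76 23 b -2.8 8.8 z [0.1446 0.1504 0.1523]
82 20 b -2.3 8.2 z [0.145  0.1514 0.1538]
88 21 b -4.9 8.8 z [0.1471 0.1505 0.1524]
94 24 b -6.0 10.5 z [0.1406 0.1507 0.1533]
100 39 b -6.4 14.1 z [0.1395 0.1502 0.1529]
106 34 b -4.1 13.1 z [0.1375 0.148  0.1527]
tab n 117
31.049894232404807 [ 0.63130923 -0.18976873  0.0176144 ] [array([ 629.7, -190.9]), array([54.2, 22.6]), np.float64(25.1)]
```

Fits:
- **Cup:** about (0.5785, -0.2203), yaw 30°.
- **Stand:** origin about (0.5275, 0.2417), yaw -22°.
- **Bar top:** about 0.151.

I'll grip 8 mm toward the tab to cut the tipping moment, with the jaw at -60°, so a turn of about +15.6°.

```bash
python3 -m jog '[[[2.7,2.4,0],[0,0,1],0],[[2.7,2.4,0],[0,0,1],0],[[2.7,2.4,0],[0,0,1],0],[[2.7,2.4,0],[0,0,1],0],[[2.7,2.4,0],[0,0,1],0],[[2.7,2.4,0],[0,0,1],0],[[2.7,2.4,0],[0,0,1],0],[[2.7,2.4,0],[0,0,1],0],[[2.7,2.4,0],[0,0,1],0],[[2.7,2.4,0],[0,0,1],0],[[2.7,2.4,0],[0,0,1],0],[[2.7,2.4,0],[0,0,1],0],[[2.7,2.4,0],[0,0,1],0],[[2.7,2.4,0],[0,0,1],0],[[0,0,0],[0,0,0],0]]'
cat > st.py <<'E'
from station import *
import numpy as np
from scipy.spatial.transform import Rotation as R
o=get_obs();M=R.from_quat(o["tool_rot"]).as_matrix()
print("t",round(o["t"],2),"pos",o["tool_pos"].round(4),"yaw",np.degrees(np.arctan2(M[1,0],M[0,0])).round(2),"z",M[:,2].round(4),"F",o["force"].round(2),"T",o["torque"].round(3),"gap",round(o["finger_gap"],4),"q",o["qpos"].round(2))
E
python3 st.py
```

```text
t: 1.65
tool_pos: [0.5412, -0.2517, 0.2262]
tool_rot: [0.86, -0.51, -0.004, -0.001]
force: [-1.0, 0.3, -0.4]
finger_gap: 0.0853
t 1.65 pos [ 0.5412 -0.2517  0.2262] yaw -61.33 z [-0.0064  0.0063 -1.    ] F [-0.95  0.28 -0.45] T [-0.042 -0.006 -0.02 ] gap 0.0853 q [ 0.64  0.48 -0.39  1.58  0.19  1.13 -0.86]
```

```bash
python3 -m jog '[[[2.2,1.7,0],[-0.2,-0.2,0.7],0],[[2.2,1.8,0],[-0.2,-0.2,0.6],0],[[0,0,-2],[0,0,0],0],[[0,0,-2],[0,0,0],0],[[0,0,-2],[0,0,0],0],[[0,0,0],[0,0,0],0]]'; python3 st.py; python3 - <<'E'
from station import *
import cv2
from h import *
c=read_camera("wrist");cv2.imwrite("pics/c_wrist.png",c["img"][:,:,::-1])
P=pts(c);k=(abs(P[...,2]-.083)<.006)&(np.hypot(P[...,0]-.5785,P[...,1]+.22)<.05);print(rect(P[k]),P[k].mean(0),k.sum())
E
```

```text
t: 2.25
tool_pos: [0.5856, -0.2158, 0.163]
tool_rot: [0.866, -0.5, -0.0, 0.001]
force: [-0.4, -0.8, -0.3]
finger_gap: 0.0852
t 2.25 pos [ 0.5856 -0.2158  0.163 ] yaw -59.94 z [-0.0019 -0.0015 -1.    ] F [-0.37 -0.81 -0.26] T [ 0.003 -0.008  0.014] gap 0.0852 q [ 0.54  0.58 -0.37  1.6   0.24  1.01 -0.95]
[array([ 576.7, -220. ]), array([47.1, 46.2]), np.float64(30.4)] [ 0.57747259 -0.21972927  0.08284052] 2072
```

View pics/c_wrist.png

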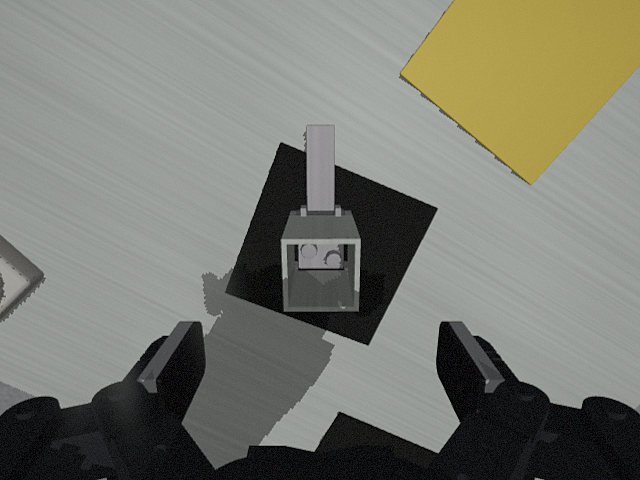

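The wrist view shows the cup square between the open jaws, rim centred at (320,275) and the tab pointing up the image. Now descend and grip.

```bash
python3 -m jog '[[[-0.1,-0.1,-2.5],[0,0,0.2],0],[[0,0,-2.5],[0,0,0.2],0],[[0,0,-2.5],[0,0,0],0],[[0,0,-2],[0,0,0],0],[[0,0,-1.6],[0,0,0],0],[[0,0,-1],[0,0,0],0],[[0,0,0],[0,0,0],0]]'; python3 st.py
```

```text
t: 3.0
tool_pos: [0.5893, -0.2221, 0.0489]
tool_rot: [0.867, -0.499, 0.007, 0.0]
force: [1.0, -0.4, 0.6]
finger_gap: 0.0854
t 3.0 pos [ 0.5893 -0.2221  0.0489] yaw -59.83 z [ 0.0123 -0.0082 -0.9999] F [ 0.99 -0.37  0.57] T [ 0.014  0.003 -0.013] gap 0.0854 q [ 0.52  0.7  -0.33  1.71  0.31  0.76 -1.01]
```

```bash
python3 -m jog '[[[-0.4,0.5,-0.5],[0.5,0.7,0],0],[[0,0,-0.5],[0,0,0],0],[[0,0,0],[0,0,0],0]]'; python3 st.py
```

```text
t: 3.3
tool_pos: [0.5866, -0.2175, 0.0411]
tool_rot: [0.867, -0.499, 0.001, -0.001]
force: [-1.5, -1.0, 0.6]
finger_gap: 0.0853
t 3.3 pos [ 0.5866 -0.2175  0.0411] yaw -59.87 z [ 2.8e-03 -1.0e-04 -1.0e+00] F [-1.45 -1.04  0.55] T [-0.02   0.023 -0.026] gap 0.0853 q [ 0.51  0.71 -0.33  1.72  0.31  0.76 -1.01]
```

```bash
python3 -m jog '[[[-0.15,0,-0.2],[0,0.15,0],0],[[0,0,0],[0,0,0],60],[[0,0,0],[0,0,0],100],[[0,0,0],[0,0,0],140],[[0,0,0],[0,0,0],180],[[0,0,0],[0,0,0],255],[[0,0,0],[0,0,0],255],[[0,0,0],[0,0,0],255],[[0,0,0],[0,0,0],255],[[0,0,0],[0,0,0],255]]'; python3 st.py
```

```text
t: 4.3
tool_pos: [0.5859, -0.2176, 0.0403]
tool_rot: [0.867, -0.499, 0.001, -0.0]
force: [-0.3, -0.3, 0.4]
finger_gap: 0.0456
t 4.3 pos [ 0.5859 -0.2176  0.0403] yaw -59.86 z [ 2.1e-03 -9.0e-04 -1.0e+00] F [-0.34 -0.31  0.43] T [ 0.017  0.016 -0.002] gap 0.0456 q [ 0.51  0.71 -0.33  1.72  0.31  0.76 -1.01]
```

```bash
python3 -m jog '[[[0,0,0.5],[0,0,0],255],[[0,0,1],[0,0,0],255],[[0,0,1.5],[0,0,0],255],[[0,0,1.5],[0,0,0],255],[[0,0,1.5],[0,0,0],255],[[0,0,1.5],[0,0,0],255],[[0,0,1.5],[0,0,0],255],[[0,0,1.5],[0,0,0],255],[[0,0,1.5],[0,0,0],255],[[0,0,1.5],[0,0,0],255],[[0,0,1.5],[0,0,0],255],[[0,0,1.5],[0,0,0],255],[[0,0,1.5],[0,0,0],255],[[0,0,0.5],[0,0,0],255],[[0,0,0],[0,0,0],255]]'; python3 st.py; python3 - <<'E'
from station import *
import cv2
from h import *
s=read_camera("scene");c=read_camera("wrist")
cv2.imwrite("pics/d.png",np.hstack([cv2.resize(s["img"][60:300,180:420],(400,400)),cv2.resize(c["img"],(400,300)) if 0 else cv2.resize(c["img"][:,80:560],(400,400))])[:,:,::-1])
E
```

```text
t: 5.8
tool_pos: [0.5817, -0.2159, 0.2405]
tool_rot: [0.867, -0.498, 0.0, -0.0]
force: [-0.0, -0.7, -3.0]
finger_gap: 0.0457
t 5.8 pos [ 0.5817 -0.2159  0.2405] yaw -59.79 z [ 1.e-04 -0.e+00 -1.e+00] F [-0.01 -0.66 -3.  ] T [0.022 0.006 0.024] gap 0.0457 q [ 0.56  0.51 -0.4   1.5   0.2   1.18 -0.92]
```

View pics/d.png

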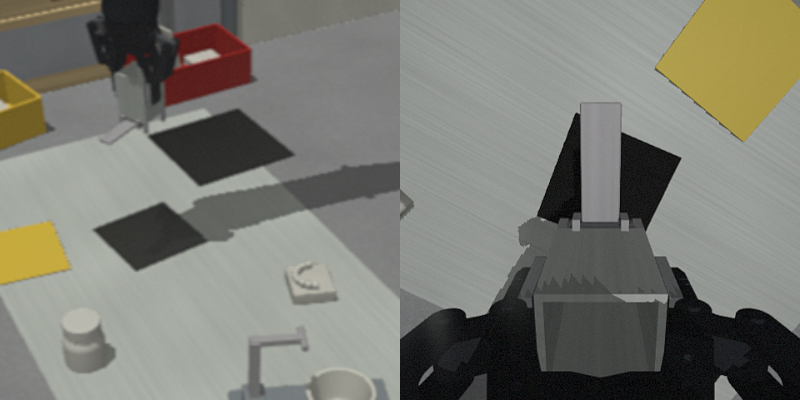

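The cup hangs upright in the grip and the mat is uncovered. Now traverse to the stand, turning about -52°.

```bash
python3 -m jog '[[[-0.1,1,0],[0,0,-1],255],[[-0.2,1.8,0],[0,0,-2.5],255],[[-0.2,2.4,0],[0,0,-2.9],255],[[-0.2,2.4,0],[0,0,-2.9],255],[[-0.2,2.4,0],[0,0,-2.9],255],[[-0.2,2.4,0],[0,0,-2.9],255],[[-0.2,2.4,0],[0,0,-2.9],255],[[-0.2,2.4,0],[0,0,-2.9],255],[[-0.2,2.4,0],[0,0,-2.9],255],[[-0.2,2.4,0],[0,0,-2.9],255],[[-0.2,2.4,0],[0,0,-2.9],255],[[-0.2,2.4,0],[0,0,-2.9],255],[[-0.2,2.4,0],[0,0,-2.9],255],[[-0.2,2.4,0],[0,0,-2.9],255],[[-0.2,2.4,0],[0,0,-2.9],255],[[-0.2,2.4,0],[0,0,-2.9],255],[[-0.2,2.4,0],[0,0,-2.9],255],[[-0.2,2,0],[0,0,-2],255],[[-0.1,1,0],[0,0,-1],255],[[0,0,0],[0,0,0],255]]'; python3 st.py
```

```text
t: 7.9
tool_pos: [0.5303, 0.2161, 0.2185]
tool_rot: [-0.559, 0.829, 0.014, -0.009]
force: [-0.7, -0.6, -2.9]
finger_gap: 0.0452
t 7.9 pos [0.5303 0.2161 0.2185] yaw -111.99 z [-0.0316  0.0132 -0.9994] F [-0.69 -0.62 -2.9 ] T [-0.056 -0.022  0.019] gap 0.0452 q [-0.25  0.45 -0.25  1.64  0.09  1.09 -2.48]
```

```bash
python3 -m jog '[[[0.2,1.2,0.7],[-0.4,-1,0],255],[[0.2,1.1,0.5],[-0.4,-0.8,0],255],[[0,0,0],[0,0,0],255]]'; python3 st.py
```

```text
t: 8.2
tool_pos: [0.5339, 0.2373, 0.2287]
tool_rot: [-0.559, 0.829, -0.001, -0.002]
force: [-0.6, -0.7, -1.6]
finger_gap: 0.045
t 8.2 pos [0.5339 0.2373 0.2287] yaw -111.99 z [-0.0025 -0.0044 -1.    ] F [-0.57 -0.7  -1.58] T [ 0.012  0.02  -0.002] gap 0.045 q [-0.3   0.45 -0.24  1.61  0.12  1.1  -2.53]
```

```bash
python3 - <<'E'
from station import *
import cv2
from h import *
s=read_camera("scene");c=read_camera("wrist")
cv2.imwrite("pics/e.png",np.hstack([cv2.resize(s["img"][180:350,300:440],(400,486)),cv2.resize(c["img"][:,80:560],(400,486))])[:,:,::-1])
np.savez("pics/e_s.npz",**s);np.savez("pics/e_w.npz",**c)
P=pts(c);x,y,z=[P[...,i] for i in range(3)]
# tab top at ~z .19+.015
k=(abs(z-.205)<.012)&(np.hypot(x-.53,y-.24)<.12);print("tab?",rect(P[k]),P[k].mean(0),k.sum())
k=(abs(z-.151)<.006)&(np.hypot(x-.55,y-.23)<.12);print("arm?",rect(P[k]),P[k].mean(0),k.sum())
k=(abs(z-.27)<.008)&(np.hypot(x-.53,y-.24)<.06);print("rim?",rect(P[k]),P[k].mean(0),k.sum())
m=dict(np.load("pics/e_s.npz"));im=m["img"].astype(int);u=np.zeros(im.shape[:2],np.uint8);u[im.max(-1)<50]=1;u[:170]=0;u[235:]=0;u[:,:225]=0;u[:,315:]=0
cn=max(cv2.findContours(u,0,2)[0],key=cv2.contourArea);print("mat",rect(np.array([ray(m,a,b,.003) for a,b in cn[:,0]])))
E
```

```text
tab? [array([555. , 227.7]), array([ 46. , 107.1]), np.float64(67.9)] [0.56653861 0.22298915 0.2077979 ] 9549
arm? [array([599.7, 212.7]), array([36. , 64.8]), np.float64(67.7)] [0.612894   0.20911129 0.15325312] 1612
rim? [array([527.2, 240.7]), array([104.2,  44.9]), np.float64(68.0)] [0.54014774 0.23453097 0.27012672] 9634
mat [array([ 638.7, -278.2]), array([2.6, 0. ]), np.float64(152.1)]
```

View pics/e.png

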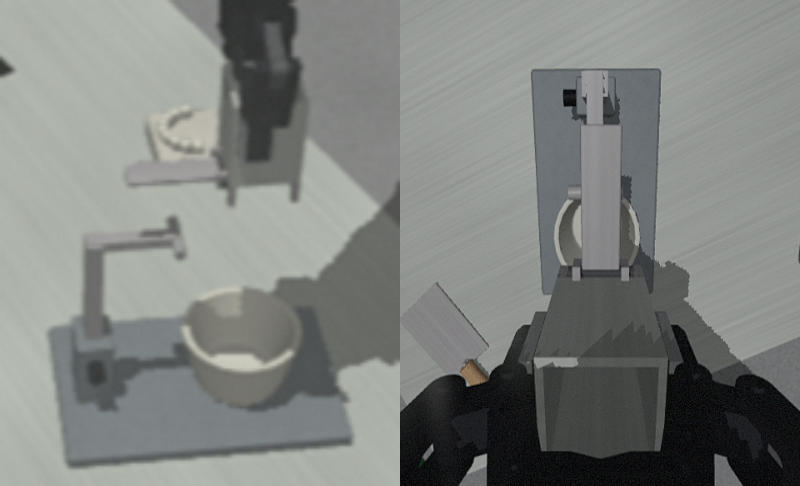

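The scene view shows the cup level above the crucible. In the wrist view the tab at (600,195) lies over the bar, about 2.5 mm off sideways. I'll correct that and descend to just above the bar, expecting contact at TCP z of about 0.178.

```bash
python3 -m jog '[[[0.15,0.2,0],[0.25,-0.15,0],255],[[0,0,-1],[0,0,0],255],[[0,0,-1],[0,0,0],255],[[0,0,-1],[0,0,0],255],[[0,0,-0.8],[0,0,0],255],[[0,0,0],[0,0,0],255]]'; python3 st.py
```

```text
t: 8.9
tool_pos: [0.5355, 0.2331, 0.1848]
tool_rot: [-0.557, 0.831, -0.001, -0.003]
force: [-0.3, 0.5, -2.2]
finger_gap: 0.0457
t 8.9 pos [0.5355 0.2331 0.1848] yaw -112.35 z [-0.0041 -0.004  -1.    ] F [-0.32  0.54 -2.18] T [-0.018 -0.015 -0.001] gap 0.0457 q [-0.3   0.49 -0.24  1.68  0.13  1.   -2.54]
```

```bash
python3 -m jog '[[[0,0.5,0],[0.2,-0.2,0.3],255],[[0,0.15,0],[0,0,0],255],[[0,0,0],[0,0,0],255]]'; python3 st.py;python3 -m jog '[[[0,0.05,-0.4],[0,0,0],255],[[0,0,-0.3],[0,0,0],255],[[0,0,0],[0,0,0],255]]'; python3 st.py
```

```text
t: 9.2
tool_pos: [0.5356, 0.2405, 0.1847]
tool_rot: [-0.559, 0.829, 0.0, -0.0]
force: [0.6, -0.2, -2.4]
finger_gap: 0.0449
t 9.2 pos [0.5356 0.2405 0.1847] yaw -112.01 z [-5.e-04  0.e+00 -1.e+00] F [ 0.58 -0.18 -2.44] T [-0.015 -0.021 -0.052] gap 0.0449 q [-0.31  0.49 -0.24  1.67  0.13  1.   -2.55]
t: 9.5
tool_pos: [0.536, 0.2417, 0.1783]
tool_rot: [-0.559, 0.829, -0.0, 0.001]
force: [-1.4, 1.0, 0.3]
finger_gap: 0.0455
t 9.5 pos [0.536  0.2417 0.1783] yaw -111.98 z [ 0.0015  0.001  -1.    ] F [-1.36  1.01  0.27] T [-0.2    0.076 -0.004] gap 0.0455 q [-0.31  0.5  -0.24  1.68  0.14  0.98 -2.55]
```

Contact was at TCP z of about 0.179, as seen. Now press in small steps.

```bash
python3 -m jog '[[[0,-0.1,-0.4],[0,0,0],255],[[0,0,-0.4],[0,0,0],255],[[0,0,0],[0,0,0],255]]'; python3 st.py;python3 -m jog '[[[0,0,-0.4],[0,0,0],255],[[0,0,-0.4],[0,0,0],255],[[0,0,0],[0,0,0],255]]'; python3 st.py
```

```text
t: 9.8
tool_pos: [0.5367, 0.2413, 0.1708]
tool_rot: [-0.559, 0.829, -0.0, 0.002]
force: [-1.4, 0.4, 1.3]
finger_gap: 0.0455
t 9.8 pos [0.5367 0.2413 0.1708] yaw -111.96 z [ 0.0038  0.0024 -1.    ] F [-1.44  0.39  1.26] T [ 0.046  0.139 -0.044] gap 0.0455 q [-0.31  0.5  -0.24  1.69  0.14  0.96 -2.55]
t: 10.1
tool_pos: [0.5374, 0.2412, 0.1627]
tool_rot: [-0.559, 0.829, -0.0, 0.003]
force: [-2.8, 0.1, 1.8]
finger_gap: 0.0456
t 10.1 pos [0.5374 0.2412 0.1627] yaw -111.99 z [ 0.0055  0.0028 -1.    ] F [-2.84  0.1   1.78] T [ 0.069  0.189 -0.015] gap 0.0456 q [-0.31  0.51 -0.23  1.7   0.14  0.94 -2.56]
```

```bash
python3 - <<'E'
from station import *
import cv2
from h import *
s=read_camera("scene");c=read_camera("wrist")
cv2.imwrite("pics/f.png",np.hstack([cv2.resize(s["img"][180:350,300:440],(400,486)),cv2.resize(c["img"][:,80:560],(400,486))])[:,:,::-1])
E
```

```text
(no output)
```

View pics/f.png

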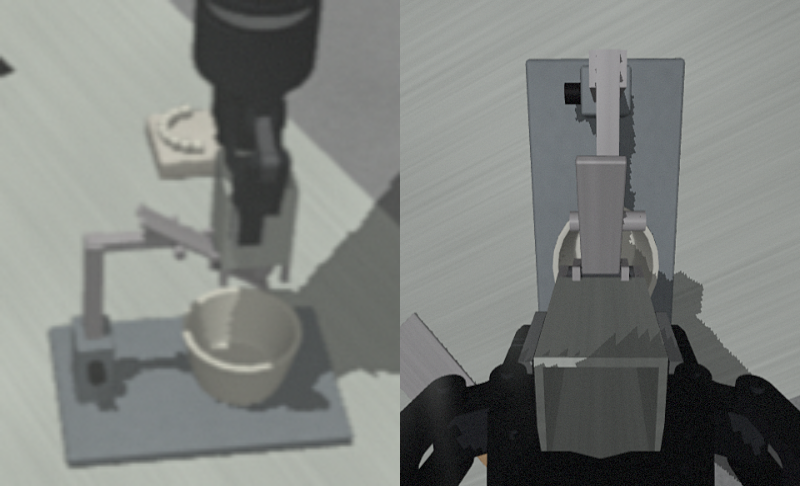

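The tab is swinging up on the bar at (607,222), and the cup is upright with no slip. Continue to about 29 mm of push.

```bash
python3 -m jog '[[[-0.1,0.1,-0.4],[-0.15,0.3,0],255],[[0,0,-0.4],[0,0,0],255],[[0,0,0],[0,0,0],255]]'; python3 st.py;python3 -m jog '[[[0,0,-0.3],[0,0,0],255],[[0,0,-0.2],[0,0,0],255],[[0,0,0],[0,0,0],255],[[0,0,0],[0,0,0],255],[[0,0,0],[0,0,0],255]]'; python3 st.py
cat > look.py <<'E'
import sys
from station import *
import cv2
from h import *
s=read_camera("scene");c=read_camera("top")
cv2.imwrite(sys.argv[1],np.hstack([cv2.resize(s["img"][180:350,300:440],(400,486)),cv2.resize(c["img"][190:320,165:272],(400,486))])[:,:,::-1])
E
python3 look.py pics/g.png
```

```text
t: 10.5
tool_pos: [0.5361, 0.2427, 0.1548]
tool_rot: [-0.559, 0.829, 0.0, 0.0]
force: [-1.2, 1.1, 2.2]
finger_gap: 0.0456
t 10.5 pos [0.5361 0.2427 0.1548] yaw -111.96 z [ 0.e+00  4.e-04 -1.e+00] F [-1.18  1.13  2.17] T [-0.154  0.268 -0.036] gap 0.0456 q [-0.32  0.52 -0.23  1.71  0.14  0.93 -2.56]
t: 11.0
tool_pos: [0.5354, 0.2432, 0.1489]
tool_rot: [-0.56, 0.829, 0.001, -0.0]
force: [-1.1, 0.3, 2.3]
finger_gap: 0.0456
t 11.0 pos [0.5354 0.2432 0.1489] yaw -111.92 z [-1.3e-03  5.0e-04 -1.0e+00] F [-1.05  0.32  2.27] T [ 0.056  0.168 -0.051] gap 0.0456 q [-0.32  0.53 -0.23  1.72  0.15  0.92 -2.56]
```

View pics/g.png

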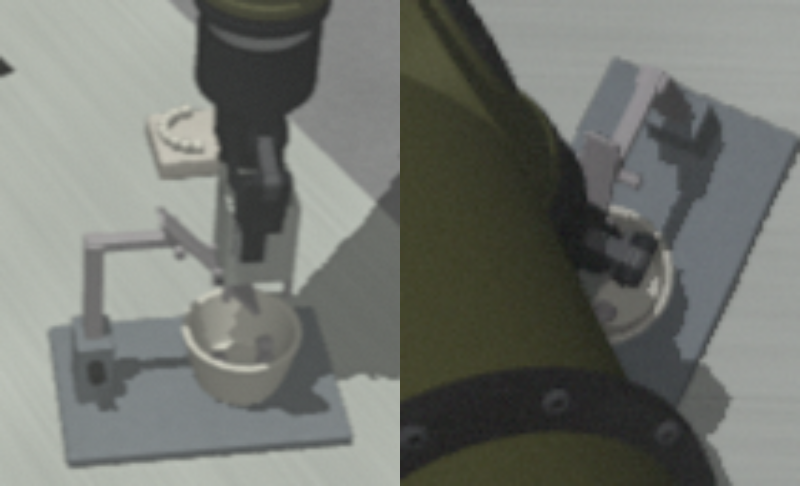

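An ingot already shows in the crucible at (265,345) in the left half. I'll press 3 mm more and wait a little.

```bash
python3 -m jog '[[[0,-0.15,-0.2],[0,0,0],255],[[0,0,-0.2],[0,0,0],255],[[0,0,0],[0,0,0],255],[[0,0,0],[0,0,0],255],[[0,0,0],[0,0,0],255],[[0,0,0],[0,0,0],255],[[0,0,0],[0,0,0],255]]'; python3 st.py
python3 look.py pics/g2.png
python3 - <<'E'
from station import *
import cv2
s=read_camera("scene");w=read_camera("wrist")
import numpy as np
cv2.imwrite("pics/g3.png",np.hstack([cv2.resize(s["img"][270:330,355:415],(400,400),interpolation=2),cv2.resize(w["img"][:,80:560],(400,400))])[:,:,::-1])
E
```

```text
t: 11.8
tool_pos: [0.5353, 0.242, 0.1447]
tool_rot: [-0.56, 0.829, 0.001, -0.0]
force: [-1.9, 0.8, 2.3]
finger_gap: 0.0453
t 11.8 pos [0.5353 0.242  0.1447] yaw -111.9 z [-0.0013  0.0011 -1.    ] F [-1.92  0.84  2.31] T [ 0.187  0.252 -0.005] gap 0.0453 q [-0.32  0.53 -0.23  1.72  0.15  0.91 -2.56]
```

View pics/g3.png

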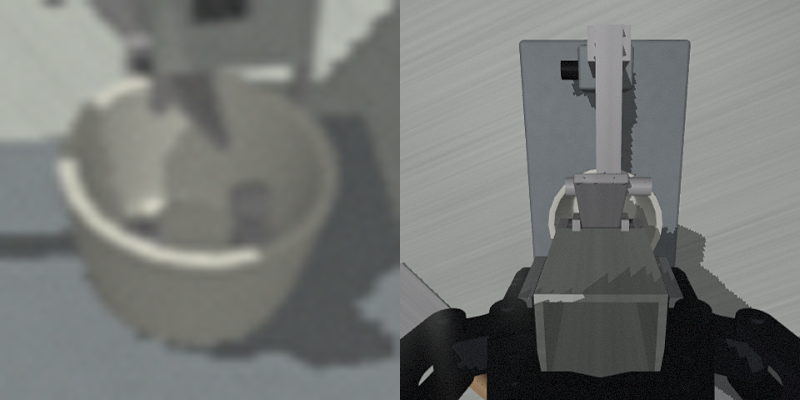

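One ingot is clear at (250,205), with perhaps another at (140,225). I'll raise the cup and look unobstructed.

```bash
python3 -m jog '[[[0,0,0.4],[0,0,0],255],[[0,0,0.6],[0,0,0],255],[[0,0,0.8],[0,0,0],255],[[0,0,1],[0,0,0],255],[[0,0,1.2],[0,0,0],255],[[0,0,1.2],[0,0,0],255],[[0,0,1.2],[0,0,0],255],[[0,0,1.2],[0,0,0],255],[[0,0,1.2],[0,0,0],255],[[0,0,1],[0,0,0],255],[[0,0,0],[0,0,0],255]]'; python3 st.py
python3 look.py pics/h.png
python3 - <<'E'
from station import *
import cv2
s=read_camera("scene");w=read_camera("wrist")
import numpy as np
cv2.imwrite("pics/h3.png",np.hstack([cv2.resize(s["img"][270:330,355:415],(400,400),interpolation=2),cv2.resize(w["img"][:,80:560],(400,400))])[:,:,::-1])
E
```

```text
t: 13.1
tool_pos: [0.5369, 0.2393, 0.2528]
tool_rot: [-0.558, 0.83, -0.001, 0.001]
force: [0.1, -1.6, -2.3]
finger_gap: 0.0454
t 13.1 pos [0.5369 0.2393 0.2528] yaw -112.1 z [ 2.5e-03 -3.0e-04 -1.0e+00] F [ 0.14 -1.59 -2.28] T [-0.007 -0.032  0.025] gap 0.0454 q [-0.3   0.43 -0.25  1.57  0.11  1.15 -2.53]
```

View pics/h3.png

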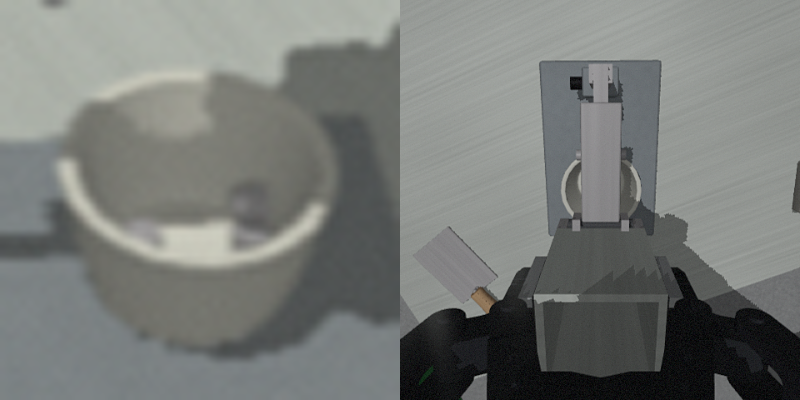

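View pics/h.png

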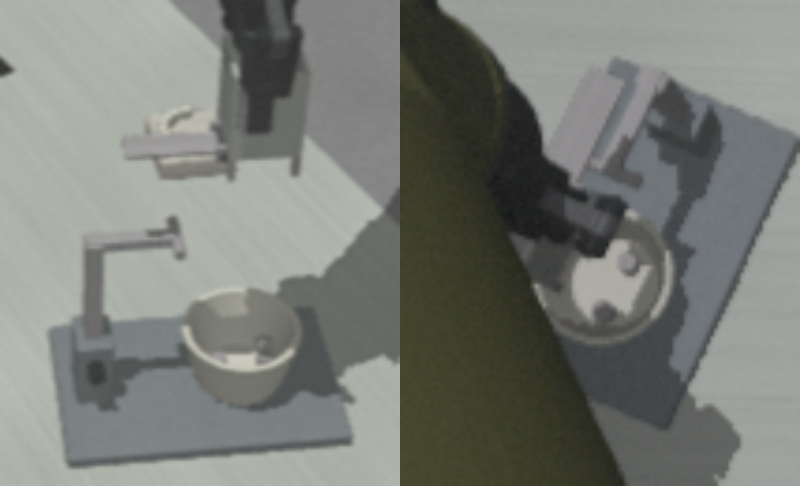

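The scene view shows one ingot at left (145,230) and one or two at right (250,195)/(248,232). The top view shows two, with the rest hidden by the arm. I'll start back toward the mat so the top view clears, then count.

```bash
python3 -m jog '[[[0,-1,0],[0,0,1],255],[[0.1,-2,0.1],[0,0,2],255],[[0.1,-2.4,0.1],[0,0,2.5],255],[[0.1,-2.4,0.1],[0,0,2.5],255],[[0.1,-2.4,0.1],[0,0,2.5],255],[[0.1,-2,0.1],[0,0,2],255],[[0,-1,0],[0,0,1],255],[[0,0,0],[0,0,0],255]]'; python3 st.py
python3 look.py pics/i.png
```

```text
t: 14.1
tool_pos: [0.5369, 0.1022, 0.2487]
tool_rot: [-0.657, 0.754, 0.002, -0.007]
force: [-0.2, 0.5, -1.6]
finger_gap: 0.0454
t 14.1 pos [0.5369 0.1022 0.2487] yaw -97.83 z [-0.0129 -0.0062 -0.9999] F [-0.23  0.53 -1.63] T [-0.019 -0.065 -0.01 ] gap 0.0454 q [-0.04  0.38 -0.28  1.67  0.12  1.12 -2.06]
```

View pics/i.png

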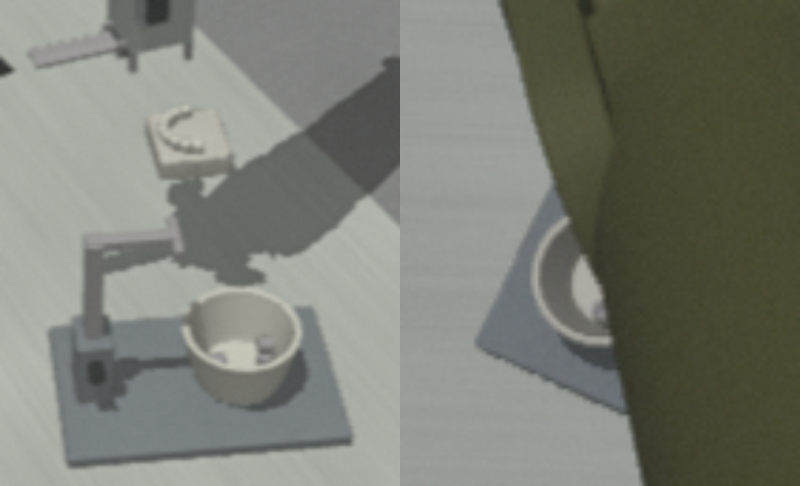

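```bash
python3 -m jog '[[[0,-1,0],[0.3,-0.7,1],255],[[0.1,-2,0.1],[0,0,2],255],[[0.1,-2.4,0.1],[0,0,2.9],255],[[0.1,-2.4,0.1],[0,0,2.9],255],[[0.2,-2.4,0.1],[0,0,2.9],255],[[0.2,-2.4,0.1],[0,0,2.9],255],[[0.2,-2.4,0.1],[0,0,2.9],255],[[0.2,-2,0.1],[0,0,2],255],[[0,-1,0],[0,0,1],255],[[0,0,0],[0,0,0],255]]'; python3 st.py
python3 look.py pics/j.png
python3 - <<'E'
from station import *
import cv2
s=read_camera("scene");w=read_camera("top")
import numpy as np
cv2.imwrite("pics/j3.png",np.hstack([cv2.resize(s["img"][270:330,355:415],(400,400),interpolation=2),cv2.resize(w["img"][240:290,195:245],(400,400),interpolation=2)])[:,:,::-1])
E
```

```text
t: 15.2
tool_pos: [0.5481, -0.0659, 0.2539]
tool_rot: [0.791, -0.612, -0.004, -0.002]
force: [0.2, -0.2, -2.5]
finger_gap: 0.0454
t 15.2 pos [ 0.5481 -0.0659  0.2539] yaw -75.47 z [-0.0044  0.0075 -1.    ] F [ 0.16 -0.24 -2.51] T [ 0.023 -0.029 -0.007] gap 0.0454 q [ 0.31  0.39 -0.33  1.65  0.13  1.13 -1.37]
```

View pics/j3.png

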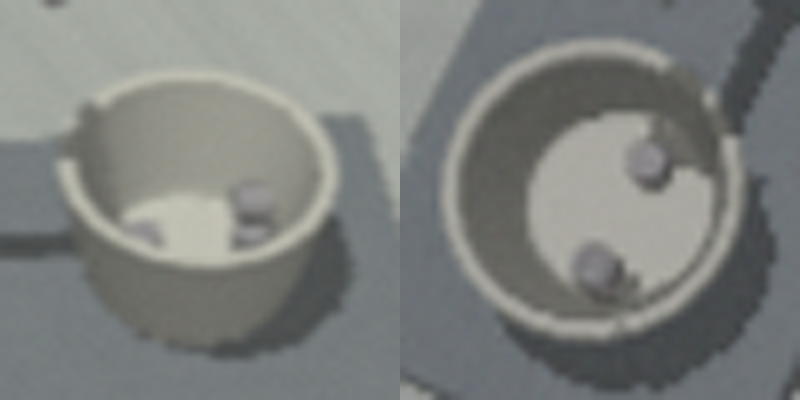

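The left picture shows three ingots: one at (145,235), and two stacked at (252,195) and (252,237). The top view shows two columns. I'll check the stack's height by depth and measure the uncovered mat.

```bash
python3 - <<'E'
from station import *
import cv2
from h import *
c=read_camera("top");P=pts(c)
for u,v in((195+248/8,240+160/8),(195+197/8,240+268/8),(195+220/8,240+200/8)):
    u,v=int(u),int(v);p=P[v-1:v+2,u-1:u+2].reshape(-1,3);print(np.median(p,0).round(4))
s=read_camera("scene")
for n,m,b in(("top",c,(205,290,385,462)),("scene",s,(170,235,225,315))):
    im=m["img"];u=np.zeros(im.shape[:2],np.uint8);a,bb,d,e=b;u[a:bb,d:e]=(im[a:bb,d:e].max(-1)<60)
    cn=max(cv2.findContours(u,0,2)[0],key=cv2.contourArea);print(n,rect(np.array([ray(m,x,y,.003) for x,y in cn[:,0]])))
cv2.imwrite("pics/k.png",np.hstack([s["img"][130:330,180:420],c["img"][190:390,330:570]])[:,:,::-1])
E
```

```text
[0.538  0.2319 0.0276]
[0.5067 0.2433 0.0397]
[0.5276 0.2428 0.0166]
top [array([ 555.1, -158.1]), array([140.6,  53.7]), np.float64(4.8)]
scene [array([ 572.4, -229.7]), array([123. , 123.6]), np.float64(7.6)]
```

View pics/k.png

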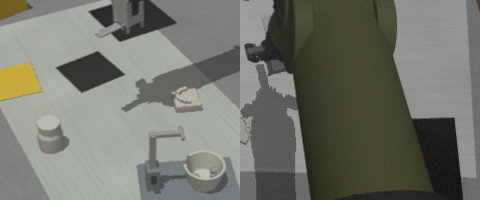

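Stack top at 0.040 m and the single at 0.028 m (floor 0.017), so all three ingots are in the crucible. The mat centre is (0.571, -0.230). Carry the cup back.

```bash
python3 -m jog '[[[0.2,-1,0],[0,0,1],255],[[0.3,-2,0],[0,0,2],255],[[0.4,-2.4,0],[0,0,2.5],255],[[0.4,-2.4,0],[0,0,2.5],255],[[0.5,-2.4,0],[0,0,2.5],255],[[0.5,-2.4,0],[0,0,2.5],255],[[0.3,-2,0],[0,0,1.5],255],[[0.2,-1,0],[0,0,0.8],255],[[0,0,0],[0,0,0],255]]'; python3 st.py
python3 -m jog '[[[0,0,-1],[0,0,0],255],[[0,0,-2],[0,0,0],255],[[0,0,-2],[0,0,0],255],[[0,0,-2],[0,0,0],255],[[0,0,-2],[0,0,0],255],[[0,0,-2],[0,0,0],255],[[0,0,-2],[0,0,0],255],[[0,0,-1.5],[0,0,0],255],[[0,0,-1],[0,0,0],255],[[0,0,0],[0,0,0],255]]'; python3 st.py
```

```text
t: 16.4
tool_pos: [0.5778, -0.2167, 0.2549]
tool_rot: [0.871, -0.491, -0.005, -0.003]
force: [0.1, -0.4, -2.6]
finger_gap: 0.0455
t 16.4 pos [ 0.5778 -0.2167  0.2549] yaw -58.77 z [-0.0055  0.0092 -0.9999] F [ 0.12 -0.42 -2.64] T [-0.032 -0.021 -0.002] gap 0.0455 q [ 0.55  0.49 -0.37  1.47  0.17  1.21 -0.87]
t: 17.4
tool_pos: [0.5768, -0.1977, 0.0912]
tool_rot: [0.874, -0.485, -0.007, -0.006]
force: [-0.4, 0.6, -2.0]
finger_gap: 0.0452
t 17.4 pos [ 0.5768 -0.1977  0.0912] yaw -58.04 z [-0.0055  0.0178 -0.9998] F [-0.38  0.57 -2.  ] T [-0.069  0.013 -0.003] gap 0.0452 q [ 0.5   0.64 -0.33  1.71  0.24  0.85 -0.94]
```

```bash
python3 -m jog '[[[0.1,-1.5,0],[-0.5,-0.2,0],255],[[0,-1.4,0],[-0.5,-0.1,0],255],[[0,0,-1],[0,0,0],255],[[0,0,-1],[0,0,0],255],[[0,0,-0.8],[0,0,0],255],[[0,0,0],[0,0,0],255]]'; python3 st.py
```

```text
t: 18.0
tool_pos: [0.5791, -0.2298, 0.0632]
tool_rot: [0.874, -0.486, 0.003, 0.0]
force: [-0.3, 0.3, -1.5]
finger_gap: 0.0453
t 18.0 pos [ 0.5791 -0.2298  0.0632] yaw -58.11 z [ 0.0041 -0.0029 -1.    ] F [-0.25  0.29 -1.54] T [-0.02   0.016 -0.006] gap 0.0453 q [ 0.53  0.68 -0.31  1.71  0.28  0.79 -0.93]
```

Next, lower gently to contact, which I expect at TCP z of about 0.040.

```bash
python3 -m jog '[[[0,0.2,-0.5],[0.15,0.2,0],255],[[0,0.1,-0.6],[0,0,0],255],[[0,0,-0.5],[0,0,0],255],[[0,0,-0.3],[0,0,0],255],[[0,0,0],[0,0,0],255]]'; python3 st.py
```

```text
t: 18.5
tool_pos: [0.5793, -0.2252, 0.0423]
tool_rot: [0.875, -0.485, -0.0, -0.0]
force: [-0.1, -0.7, -1.8]
finger_gap: 0.0453
t 18.5 pos [ 0.5793 -0.2252  0.0423] yaw -58.03 z [-0.     0.001 -1.   ] F [-0.09 -0.71 -1.79] T [0.027 0.003 0.024] gap 0.0453 q [ 0.52  0.71 -0.3   1.73  0.29  0.75 -0.94]
```

```bash
python3 -m jog '[[[0,0,-0.2],[0,0,0],255],[[0,0,0],[0,0,0],255]]'; python3 st.py
```

```text
t: 18.7
tool_pos: [0.5796, -0.2252, 0.0405]
tool_rot: [0.875, -0.485, 0.0, -0.0]
force: [0.2, 0.2, -2.1]
finger_gap: 0.0453
t 18.7 pos [ 0.5796 -0.2252  0.0405] yaw -58.02 z [ 7.e-04  7.e-04 -1.e+00] F [ 0.23  0.19 -2.1 ] T [ 0.002 -0.026 -0.011] gap 0.0453 q [ 0.51  0.71 -0.3   1.73  0.29  0.75 -0.94]
```

```bash
python3 -m jog '[[[0,0,-0.1],[0,0,0],255],[[0,0,0],[0,0,0],255]]'; python3 st.py;  python3 -m jog '[[[0,0,-0.1],[0,0,0],255],[[0,0,0],[0,0,0],255]]'; python3 st.py
```

```text
t: 18.9
tool_pos: [0.58, -0.2253, 0.0406]
tool_rot: [0.875, -0.485, 0.001, -0.0]
force: [-0.5, 0.6, -2.6]
finger_gap: 0.0452
t 18.9 pos [ 0.58   -0.2253  0.0406] yaw -58.02 z [ 1.7e-03  1.0e-04 -1.0e+00] F [-0.51  0.61 -2.56] T [-0.001 -0.058  0.048] gap 0.0452 q [ 0.51  0.71 -0.3   1.73  0.29  0.75 -0.94]
t: 19.1
tool_pos: [0.5803, -0.2255, 0.0405]
tool_rot: [0.874, -0.485, 0.001, -0.0]
force: [0.1, 0.2, -1.7]
finger_gap: 0.0456
t 19.1 pos [ 0.5803 -0.2255  0.0405] yaw -58.04 z [ 2.7e-03 -4.0e-04 -1.0e+00] F [ 0.12  0.2  -1.68] T [-0.048  0.049  0.019] gap 0.0456 q [ 0.51  0.71 -0.3   1.73  0.29  0.75 -0.94]
```

```bash
python3 -m jog '[[[0,0,-0.25],[0,0.1,0],255],[[0,0,0],[0,0,0],255]]'; python3 st.py
```

```text
t: 19.3
tool_pos: [0.5807, -0.2255, 0.0407]
tool_rot: [0.874, -0.485, 0.001, 0.0]
force: [-0.2, -0.1, -1.9]
finger_gap: 0.0454
t 19.3 pos [ 0.5807 -0.2255  0.0407] yaw -58.05 z [ 0.0025 -0.0016 -1.    ] F [-0.2  -0.09 -1.89] T [-0.029 -0.013 -0.029] gap 0.0454 q [ 0.51  0.71 -0.3   1.73  0.29  0.75 -0.95]
```

```bash
python3 - <<'E'
from station import *
import cv2
from h import *
s=read_camera("scene")
cv2.imwrite("pics/l.png",cv2.resize(s["img"][150:230,220:320],(800,600) if 0 else (700,560),interpolation=2)[:,:,::-1])
E
```

```text
(no output)
```

View pics/l.png

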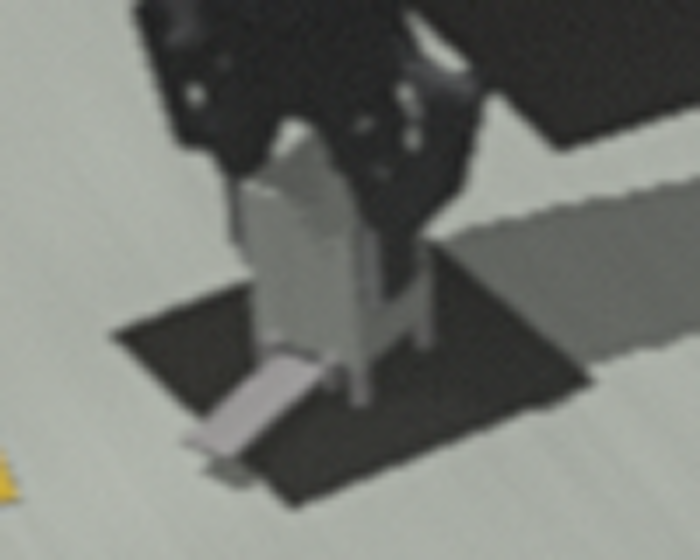

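The cup stands in the mat's middle, and TCP height (0.0405) matches the grasp height (0.0403) and won't go lower. Release and retreat.

```bash
python3 -m jog '[[[0,0,0],[0,0,0],150],[[0,0,0],[0,0,0],100],[[0,0,0],[0,0,0],50],[[0,0,0],[0,0,0],0],[[0,0,0],[0,0,0],0],[[0,0,0],[0,0,0],0]]'; python3 st.py
```

```text
t: 19.95
tool_pos: [0.5812, -0.2257, 0.0396]
tool_rot: [0.874, -0.485, 0.002, -0.0]
force: [0.1, 0.9, -0.6]
finger_gap: 0.0855
t 19.95 pos [ 0.5812 -0.2257  0.0396] yaw -58.05 z [ 0.0031 -0.0011 -1.    ] F [ 0.06  0.93 -0.65] T [ 0.017 -0.009 -0.029] gap 0.0855 q [ 0.51  0.71 -0.3   1.73  0.29  0.75 -0.95]
```

```bash
python3 -m jog '[[[0,0,1],[0,0,0],0],[[0,0,1.5],[0,0,0],0],[[0,0,1.5],[0,0,0],0],[[0,0,1.5],[0,0,0],0],[[0,0,1.5],[0,0,0],0],[[0,0,2],[0,0,0],0],[[0,0,2],[0,0,0],0],[[0,0,2],[0,0,0],0],[[0,0,2],[0,0,0],0],[[0,0,2],[0,0,0],0],[[0,0,0],[0,0,0],0],[[0,0,0],[0,0,0],0]]'; python3 st.py
python3 - <<'E'
from station import *
import cv2
from h import *
s=read_camera("scene");w=read_camera("wrist");P=pts(w)
k=(abs(P[...,2]-.083)<.006)&(np.hypot(P[...,0]-.575,P[...,1]+.23)<.05);print(rect(P[k]),P[k].mean(0),P[k].std(0))
u=(w["img"].max(-1)<60).astype(np.uint8);u[330:]=0
cv2.imwrite("pics/m.png",np.hstack([cv2.resize(s["img"][150:350,220:440],(400,400)),cv2.resize(w["img"][:,80:560],(400,400))])[:,:,::-1])
E
```

```text
t: 21.15
tool_pos: [0.5805, -0.2247, 0.2244]
tool_rot: [0.875, -0.485, 0.004, -0.001]
force: [0.0, -0.1, -0.4]
finger_gap: 0.0856
t 21.15 pos [ 0.5805 -0.2247  0.2244] yaw -57.99 z [ 0.0073 -0.0022 -1.    ] F [ 0.03 -0.06 -0.44] T [0.004 0.036 0.011] gap 0.0856 q [ 0.55  0.51 -0.36  1.52  0.19  1.13 -0.86]
[array([ 572.9, -229.3]), array([46.8, 46.1]), np.float64(31.8)] [ 0.57269436 -0.22917879  0.08298223] [0.01800693 0.01708617 0.00198808]
```

View pics/m.png

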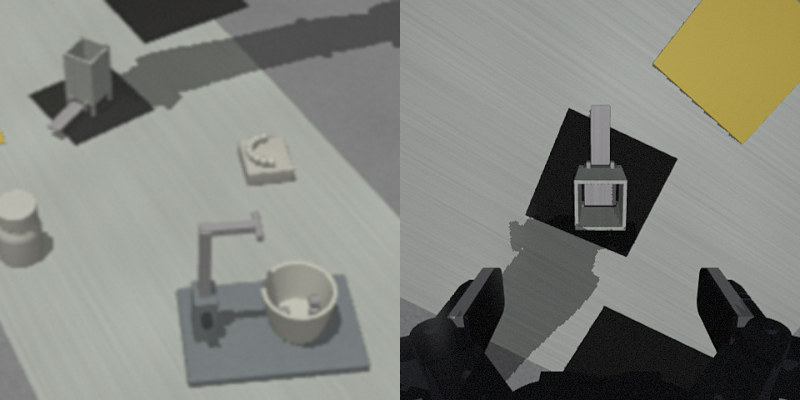

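The wrist view shows the cup at (600,205) empty, upright, its bottom shut and about 2 mm off the mat's centre. The ingots are in the crucible, and the gripper is open and clear. Handing in.

```bash
python3 -c "
from station import *
print(job_done())"
```

```text
the job is handed in; nothing more can be done
None
```

The job is done and handed in at about 21 s of the 54 s allowed. The three ingots are in the crucible, and the empty cup is back on its mat. No verdict was reported.

- **Release:** I gripped the cup near its tab side and lowered it onto the trip bar. The bar's top was about 151 mm by depth and by first contact. Pushing the tab about 34 mm, slightly past the 30 mm aim, took about 5 N on the wrist reading, well under the 16 N limit.
- **Ingots:** The depth check shows one standing alone (top at 28 mm) and one stacked on another (top at 40 mm), all below the 60 mm rim.
- **Cup:** It stands upright with its bottom shut, about 2 mm from the mat's centre. The gripper is open and about 18 cm above where it released the cup.
- **Bystanders:** The jar and plaster model look untouched in the last picture. The spatula was outside it and not rechecked, but the arm never went near it.
- **Set-down:** The force reading gave no clear sign of touching the mat. I judged the set-down from the tool height, which matched the grasp height within 0.5 mm and would not go lower, and from the picture.

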